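# Free the plaque from the easel's spring finger and lay it on the setter

### The job

On the sloping easel under the lamp bar, lift the spring finger off the porcelain plaque by its black knob before swinging it sideways, so that the plaque is not dragged, and leave it swung well clear of the plaque's place. Then take the plaque and set it down gently, face up, flat, centred and lengthwise, on the free one of the two plinths on the kiln slab; do not drop it. Leave the other plaque and the ware standing about where they are.

Things in the scene. Friction and masses are not known exactly. Their poses are not given: they have to be found in the camera images.
- easel: Fixed easel of grey-painted and dark steel, its face sloping at 30 degrees from level. Origin on the table under pedestal_top; z up. The face rises towards its +x: outward normal (-0.5, 0, 0.866), up the slope (0.866, 0, 0.5) in this frame. Steel base plate 200 by 130 mm (x -55 to 145 mm), 10 mm thick.
- pedestal_top (a point): Centre of the top of the dark rubber pedestal that carries the plaque, 80 mm above the table. Axes: x up the slope, y level, z the slope's outward normal. Pedestal 84 mm (x) by 40 mm (y), 24 mm proud of a 120 mm wide face plate (x -75 to 115 mm): the plaque overhangs it 10 mm at each long side, room for fingers. A ledge (x -52 to -46 mm, 6 mm above the top, 40 mm wide) stops the plaque's low end.
- lamp_mid (a point): Middle of the fixed white lamp bar, 24 mm thick, 150 mm long along the easel's y, about 335 mm above the table, 180 mm up the slope and 190 mm out along the normal from pedestal_top. Its thin stem stands behind it, at easel x 138 mm, to 0.36 m high. It is in the way of a gripper coming straight down on the knob: come in along the slope's normal.
- knob_mid (a point): Mid-height of the black knob on the spring finger: 16 mm across, 32 mm tall along the normal, top 15 mm above this point, the arm's upper face 17 mm below it; 26 mm from the pivot axis. It turns with the finger. Axes are the finger's: z along the slope's normal, x from foot to pivot. With the finger down it is 42 mm above the pedestal top.
- finger_pivot (a point): On the finger's pivot axis (parallel to the slope's normal), on the upper face of its arm; axes as knob_mid. 81 mm up the slope from pedestal_top and 25 mm out with the finger down. The arm is a steel bar 12 mm wide, 8 mm thick, reaching 56 mm out from the axis, with a 20 mm round collar flush with its top, on a post from the face plate.
- foot (a point): Underside of the rubber foot (10 mm across, 10 mm tall) under the arm's outer end, 50 mm from the pivot. At the start it presses inside the plaque's rim near its upper end.
- lifter (a joint): Lift of the finger along the slope's normal, m: 0 with the foot on the plaque, stops at -0.003 and 0.028. A spring pushes it down: about 3 N at 0, rising to about 6 N at 0.028, plus 1 N of weight. Let go, it goes down again, to -0.003 where nothing lies under the foot.
- finger (a joint): Swing of the finger, rad: 0 with the arm straight down the slope over the plaque; positive anticlockwise seen from outside (arm end goes to the easel's -y side); stops at -1.4 and 1.4. Slight friction (2 N at the knob) keeps it where left. The foot must rise over the plaque's 4 mm rim (8 mm is ample) to swing; beyond 0.8 either way foot and arm are clear of the plaque.
- plaque_center (a point): Centre, half-way up, of the white porcelain plaque that lies on the easel: 90 mm (x) by 60 mm (y), 11 mm thick over its raised rim (6 mm wide, 4 mm high), 7 mm within it; z out of its decorated face, x along its length; 110 g or so. Its underside is 5.5 mm below this point.
- setter_top (a point): Centre of the top face of the free plinth (setter), cream, 76 mm along x, 38 mm wide, 22 mm high, fixed on the slab: top 37 mm above the table. z up, x along its length. The plaque overhangs it by 11 mm at each long side, free for gripper fingers. Laid down, the plaque's centre is 5.5 mm above this point.
- batt: Kiln slab, fixed, 270 mm (x) by 130 mm (y), 15 mm thick, grey; origin at its underside's centre. The free and the occupied plinth stand on its middle line, 66 mm either side of its centre, lengthwise along x; which is which varies.
- plaque_b_center (a point): Centre of a second, equal plaque, lying on the other plinth. Not to be disturbed.
- cup_mid (a point): White cup, 72 mm across, 55 mm tall, half-way up. Leave standing.
- vase_mid (a point): Blue vase, 76 mm across, 135 mm tall, half-way up. Leave standing.
- bowl_mid (a point): White bowl, 110 mm across, 50 mm tall, half-way up. Leave standing.
- jar_mid (a point): Glass jar, 60 mm across, 80 mm tall, half-way up. Leave standing.
- brush_mid (a point): Brush lying on the table, 190 mm long, about 20 mm high. Leave lying.
- figurine_mid (a point): Unglazed clay figurine, 52 mm across, 130 mm tall, half-way up. Leave standing.
Things that resemble listed ones, but are neither listed nor needed, are in the scene too. What is shaped like the part that bears plaque_center but blue or yellow is not meant.

How it is judged:
By the outcome, as a careful person would: the job done as asked, in the order asked, and still so for the second after the job is handed in, with the robot touching nothing.
It also fails if it takes over 64 s, if anything falls off the work surface, if the arm or the gripper's body presses on something with over 40 N, if the wrist force passes 120 N, or if a joint passes its speed limit or range.

### The arm

A 6-joint arm with a two-finger parallel gripper is mounted at the origin on the work surface. World frame = base frame: x ahead of the robot, y to its left, z up, the work surface at z = 0. Lengths are in m, angles in degrees, forces in N, time in s.
With the tool pointing down it reaches from about 0.4 to 0.825 m from the base axis. Payload 7 kg.
Tool frame: the origin (TCP) lies midway between the tips of the shut fingers; the grasp point (between the pads) lies 19 mm behind it; z points along the fingers, y is the line along which they close (so a half turn about z gives the same grasp; the last joint's range is limited). The gripper opens to 88 mm and grips with 3 to 60 N. Pads are 19 mm wide; open, the fingers measure 130 mm over their backs; the gripper's body (78 mm by 193 mm) begins 47 mm behind the grasp point.
Start: joints at [81.423, 20.546, 0.682, 0, -70.136, -16.507], TCP at [0.286, 0.611, 0.227] pointing down, gripper open.
Joint ranges: [-176.03, 176.03], [-82.01, 121.73], [-58.28, 71.71], [-173.87, 95.51], [-174.79, -0.11], [-173.66, 173.66]. Speed limits (degrees/s): [136.94, 136.94, 172.46, 180, 180, 180].

### API

Orientations are given as [roll, pitch, yaw] about the fixed x, y, z axes, in that order (R = Rz(yaw) Ry(pitch) Rx(roll)).
In Python, from plant import telemetry, viewer, workorder gives the robot as it stands. The module is installed in compiled form; this text tells all that it offers.
- The arm moves only by the tool carry_out, never from a script. Its argument "rows" is a list of rows, each a list of 6 numbers: the shift along the tool's x, y, z in m, then the turn, a rotation vector about the tool's x, y, z in rad. In form: [[tx, ty, tz, ax, ay, az], ...]. A call has 1 to 8 rows; each row is the pose to reach, as a shift and turn from the pose commanded when the call began, along the tool's axes at that moment; what a row does not reach only later rows make up. A row lasts 1/8 s, in which the tool goes at most 62.5 mm and 10.7 degrees, less where a joint would pass 70% of its speed; a pose out of reach is approached as far as the arm can. A call with a gripper value outside its range is refused whole. "grip" is the gripper's target within -1 to 1 (fully open at 1, half-way at 0, shut at -1), set as the call begins (left out, the last holds). The fingers move at their own pace and stop on an object; the grip force is fixed at half the most. Time passes only in rows, so rows that repeat a pose let the fingers close. It gives the time, the measured TCP pose, the force, the opening and the grip force at its end, in the units of the state.
- telemetry.get_obs(): the state, without advancing time (a new reading comes with each control period).
- viewer.snapshot(name): name is "scene" or "top" or "wrist"; returns the picture (420x560x3 uint8, red, green, blue); there is no depth.
- viewer.camera_info(name): a dict with "intrinsics" (3x3 intrinsics, pixels), "k1" (the pictures are not rectified: a ray, as slopes to the right and down, at radius r is drawn at 1 + k1 r^2 times it, then the intrinsics apply), "extrinsics" (4x4, takes a point from camera to world coordinates); the wrist camera has in their place "tool_from_camera" (4x4, takes a point from camera to tool coordinates, whose origin is the TCP and whose axes are the flange's). Camera axes: x right, y down, z forward; pixel columns grow to the right and rows downward; lengths in m; the calibration is good to about 2 mm. A picture is of the moment at which its call begins: read the wrist's pose just before it. camera_info takes no time and is no camera call.
- workorder.close_job(): hands the job in; it is judged then, once.
The state is a dict: "clock": time; "joint_pos": joint angles; "qvel": joint speeds; "tau": joint torques, N m; "tool_pos": TCP position; "orientation": TCP orientation; "force": force on the tool from outside, world axes, zero at the start; "moment": the same for the moment, N m; "opening": finger opening in m; "gripper_force": force on a finger pad.
Only numpy, scipy, OpenCV 4.12 (cv2) and the standard library are available. Lean on these libraries where they do the work, as an engineer would, in place of code of your own. Each camera call takes 0.05 s, during which the arm holds its last target. There are 200 camera calls.

## Working session

There is one attempt and no reset: what is moved stays moved. The work goes in short steps, Python scripts to look and compute and a tool call to move; the robot and the scene stay as the last step left them, time stands still between calls to the robot, and variables do not carry over. Pictures are saved under pics/ and viewed, at most 10 in all, crops included, and the job is handed in when it is done.

Besides the shell and the picture viewer there is one more tool, called after "Request:" by a JSON object that holds its "method" and its "body", one argument or row to a line. carry_out: Moves the arm, as the interface text tells. Its arguments: {"type":"object","properties":{"rows":{"type":"array"},"grip":{"type":"number"}},"required":["rows"]}

```bash
mkdir -p pics; python3 - <<'E'
from plant import telemetry, viewer
import cv2, numpy as np
print(telemetry.get_obs())
for n in ("scene","top"):
    im=viewer.snapshot(n); cv2.imwrite(f"pics/{n}0.png",im[:,:,::-1])
for n in ("scene","top","wrist"): print(n,viewer.camera_info(n))
E
```

```text
{'clock': 0.0, 'joint_pos': array([ 8.14230500e+01,  2.05903494e+01,  6.31240714e-01, -2.19838406e-02,
       -7.01361613e+01, -1.65056556e+01]), 'qvel': array([ 0.00153389, -0.06235194, -0.01833886, -0.00578064, -0.00024449,
        0.05373478]), 'tau': array([-1.51809985e-03, -5.82716274e+01,  2.93045425e+01,  6.99707955e+00,
        6.85101666e-03, -1.68971201e-04]), 'tool_pos': array([0.28596346, 0.61085758, 0.22560985]), 'orientation': array([ 1.79902784e+02, -7.25559605e-03, -2.50900864e+01]), 'force': array([-0.02256007, -0.17722567,  0.62575675]), 'moment': array([ 0.00874813, -0.07015487,  0.01221918]), 'gripper_force': 0.0, 'opening': 0.08739470740354577}
scene {'intrinsics': array([[514.49583834,   0.        , 280.37089357],
       [  0.        , 514.49583834, 214.02791838],
       [  0.        ,   0.        ,   1.        ]]), 'k1': -0.11738072608516557, 'extrinsics': array([[ 0.11744506,  0.69679478, -0.70759006,  1.65343077],
       [ 0.99297621, -0.09266718,  0.07355975, -0.12297072],
       [-0.01431433, -0.71125932, -0.70278395,  1.27967619],
       [ 0.        ,  0. 
[... 365 characters left out ...]
00508582],
       [ 0.01118803, -0.17566889, -0.98438573,  1.58500439],
       [ 0.        ,  0.        ,  0.        ,  1.        ]])}
wrist {'intrinsics': array([[307.69841342,   0.        , 277.99759699],
       [  0.        , 307.69841342, 202.45388991],
       [  0.        ,   0.        ,   1.        ]]), 'k1': 0.018748930290042813, 'tool_from_camera': array([[-7.36765638e-04, -9.61167289e-01, -2.75965395e-01,
         7.39736036e-02],
       [ 9.99999715e-01, -7.53846195e-04, -4.41835238e-05,
        -1.82702977e-04],
       [-1.65567705e-04, -2.75965349e-01,  9.61167571e-01,
        -1.58137366e-01],
       [ 0.00000000e+00,  0.00000000e+00,  0.00000000e+00,
         1.00000000e+00]])}
```

View pics/scene0.png

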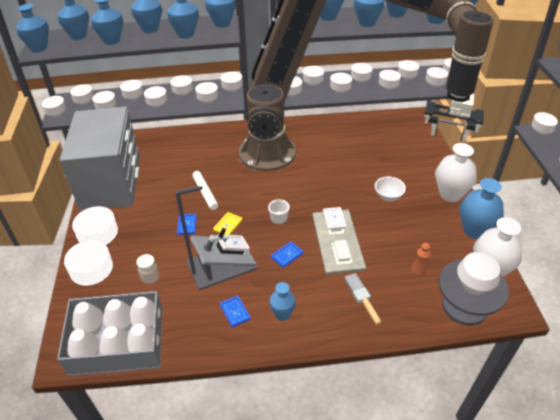

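View pics/top0.png

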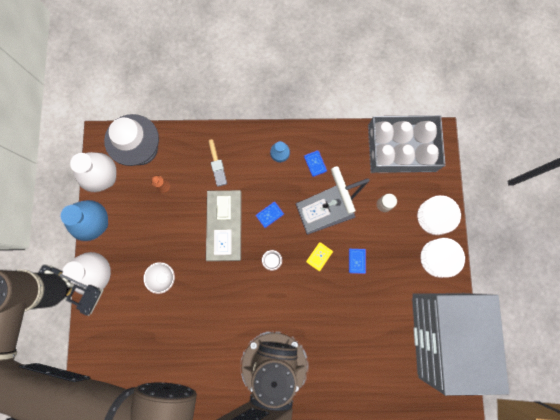

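```bash
python3 - <<'E'
import cv2, numpy as np
t=cv2.imread("pics/top0.png"); s=cv2.imread("pics/scene0.png")
f=lambda im,x,y,w,h:cv2.resize(im[y:y+h,x:x+w],(400,300),interpolation=cv2.INTER_CUBIC)
c=np.vstack([np.hstack([f(t,285,160,100,75),f(t,180,187,100,75)]),np.hstack([f(s,170,200,100,75),f(s,290,202,100,75)])])
cv2.imwrite("pics/crop0.png",c)
E
```

```text
(no output)
```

View pics/crop0.png

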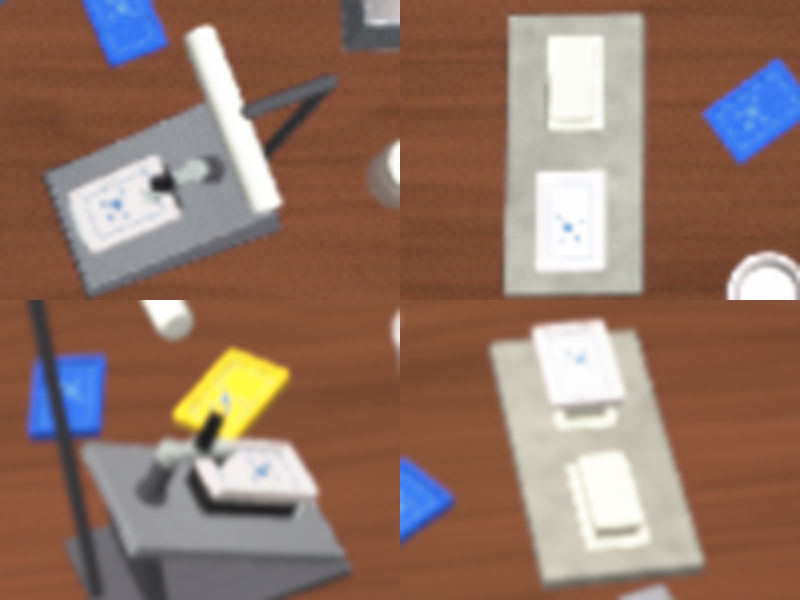

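```bash
cat > h.py <<'E'
import numpy as np, cv2
from scipy.spatial.transform import Rotation as Ro
from plant import telemetry, viewer
def proj(name,P,T=None):
    c=viewer.camera_info(name); E=c["extrinsics"] if T is None else T
    p=(np.atleast_2d(P)-E[:3,3])@E[:3,:3]; s=p[:,:2]/p[:,2:]
    s=s*(1+c["k1"]*(s**2).sum(1,keepdims=True)); K=c["intrinsics"]
    return s*[K[0,0],K[1,1]]+K[:2,2]
def tool():
    o=telemetry.get_obs(); T=np.eye(4); T[:3,3]=o["tool_pos"]
    T[:3,:3]=Ro.from_euler("xyz",o["orientation"],degrees=True).as_matrix(); return T
def wristT(T): return T@viewer.camera_info("wrist")["tool_from_camera"]
def delta(p,R,T=None):
    T=tool() if T is None else T
    t=T[:3,:3].T@(np.asarray(p)-T[:3,3]); r=Ro.from_matrix(T[:3,:3].T@R).as_rotvec()
    return np.r_[t,r].round(4)
SL=np.array([[.866,0,-.5],[0,1,0],[.5,0,.866]])   # columns: up-slope, level, normal (easel frame)
def ped(e):  # e=(x,y,yaw rad): pedestal_top frame in world
    T=np.eye(4); T[:3,:3]=Ro.from_euler("z",e[2]).as_matrix()@SL; T[:3,3]=[e[0],e[1],.08]; return T
def pt(T,P): return np.atleast_2d(P)@T[:3,:3].T+T[:3,3]
PLQ=np.array([[44,-30,11],[44,30,11],[-46,30,11],[-46,-30,11]])/1e3
SET=np.array([[38,-19,0],[38,19,0],[-38,19,0],[-38,-19,0]])/1e3
def lev(e,z):
    T=np.eye(4); T[:3,:3]=Ro.from_euler("z",e[2]).as_matrix(); T[:3,3]=[e[0],e[1],z]; return T
E
python3 - <<'E'
from h import *
from scipy.optimize import least_squares as ls
# upslope ~ image right => world -y ; level +y(easel) = world +x = image up
q=np.array([[330.5,212.5],[323.75,198.75],[302,208.25],[308.75,223]])
best=ls(lambda e:(proj("top",pt(ped(e),PLQ))-q).ravel(),[.45,-.1,-1.3])
print("easel",best.x,best.fun.round(1))
b=np.array([[217,196],[230.75,196],[230.75,219.5],[217,219.5]])
# x axis along image up (world +x): corners (+x,-y)=right-top
qs=np.array([b[1],b[0],b[3],b[2]])
r2=ls(lambda e:(proj("top",pt(lev(e,.037),SET))-qs).ravel(),[.6,.13,0]); print("setter",r2.x,r2.fun.round(1))
bc=np.array([[643,15],[509,15],[503,293],[643,293]])*1.;bc[:,0]-=400;bc=bc/4+[180,187]
B=np.array([[135,-65,0],[135,65,0],[-135,65,0],[-135,-65,0]])/1e3
r3=ls(lambda e:(proj("top",pt(lev(e,.015),B))-bc).ravel(),[.6,.13,0]); print("batt",r3.x,r3.fun.round(1))
e=best.x;T=ped(e)
print("knob",pt(T,[.055,0,.042]),proj("top",pt(T,[.055,0,.057])),"lamp px",proj("top",pt(T,[.18,0,.19])),proj("scene",pt(T,[[.055,0,.057],[.18,0,.19]])))
print("scene plaque",proj("scene",pt(T,PLQ)),"setter",proj("scene",pt(lev(r2.x,.037),SET)))
for n,p in (("view",[.02,0,.22]),):
    R=np.c_[T[:3,1],T[:3,0],-T[:3,2]]
    R2=np.c_[T[:3,0],-T[:3,1],-T[:3,2]]; R3=np.c_[-T[:3,0],T[:3,1],-T[:3,2]]
    for RR in (R2,R3): print(n,pt(T,p),delta(pt(T,p)[0],RR),Ro.from_matrix(RR).as_euler("xyz",degrees=True))
E
```

```text
easel [ 0.55565932 -0.16832468 -1.19699181] [-0.6  0.7 -0.4 -0.7  0.7  0.   0.3  0. ]
setter [0.57830184 0.18172065 0.00226753] [-1.8  1.8  1.9  2.   1.8 -1.8 -1.9 -1.9]
batt [ 0.51552418  0.18468464 -0.00420557] [ 0.1 -0.5  0.  -0.2  0.1  0.5 -0.2  0.1]
knob [[ 0.56538353 -0.19311574  0.143872  ]] [[324.71069649 204.61603275]] lamp px [[343.96666474 188.84397622]] [[222.68924125 228.6868586 ]
 [202.90394338 189.51822387]]
scene plaque [[216.25088902 234.14820618]
 [223.98209421 246.74465221]
 [247.89476951 247.34996821]
 [239.86639687 235.16545837]] setter [[337.04620213 256.51182714]
 [348.77772315 255.28494965]
 [343.87546839 237.8668683 ]
 [332.49717462 239.01470165]]
view [[ 0.52181631 -0.08204471  0.28052   ]] [ 0.5074  0.5277 -0.054  -0.1974  0.4973  0.7417] [180.         -30.00072778 -68.58257858]
view [[ 0.52181631 -0.08204471  0.28052   ]] [ 0.5074  0.5277 -0.054  -0.6195 -0.2459 -2.3152] [180.          30.00072778 111.41742142]
```

```bash
cat >> h.py <<'E'
EAS=[0.5557,-0.1683,-1.197]
def R3(e): T=ped(e); return np.c_[-T[:3,0],T[:3,1],-T[:3,2]]
E
python3 - <<'E'
from h import *
T=tool(); dn=lambda y:Ro.from_euler("xyz",[180,0,y],degrees=True).as_matrix()
e=ped(EAS)
tg=[([.40,.35,.33],dn(-105)),([.50,.05,.33],dn(-185)),(pt(e,[.03,0,.12])[0],R3(EAS))]
for p,R in tg:
    print(p,delta(p,R,T)); T=np.eye(4);T[:3,:3]=R;T[:3,3]=p
E
```

```text
[0.4, 0.35, 0.33] [ 2.1390e-01  1.8810e-01 -1.0400e-01  1.1000e-03 -1.1000e-03  1.3947e+00]
[0.5, 0.05, 0.33] [ 0.2639 -0.1742 -0.     -0.     -0.      1.3963]
[ 0.54327752 -0.13662916  0.19892   ] [-0.0594 -0.1821  0.1311  0.2902 -0.4683  1.0832]
```

Request:
{"method": "carry_out", "body": {
  "rows": [
    [0,0,-0.05,0,0,0.18],
    [0.214,0.188,-0.104,0,0,1.395],
    [0.214,0.188,-0.104,0,0,1.395],
    [0.214,0.188,-0.104,0,0,1.395],
    [0.214,0.188,-0.104,0,0,1.395],
    [0.214,0.188,-0.104,0,0,1.395],
    [0.214,0.188,-0.104,0,0,1.395],
    [0.214,0.188,-0.104,0,0,1.395]
  ],
  "grip": 1
}}

```text
clock: 1.1
tool_pos: [0.4004, 0.3495, 0.3306]
orientation: [180.0, 0.0, -105.3]
force: [-0.4, 0.1, -0.1]
opening: 0.0875
gripper_force: 0.0
```

Request:
{"method": "carry_out", "body": {
  "rows": [
    [0.264,-0.174,0,0,0,1.396],
    [0.264,-0.174,0,0,0,1.396],
    [0.264,-0.174,0,0,0,1.396],
    [0.264,-0.174,0,0,0,1.396],
    [0.264,-0.174,0,0,0,1.396],
    [0.264,-0.174,0,0,0,1.396],
    [0.264,-0.174,0,0,0,1.396],
    [0.264,-0.174,0,0,0,1.396]
  ]
}}

```text
clock: 2.1
tool_pos: [0.4998, 0.0497, 0.3302]
orientation: [-180.0, -0.0, 174.7]
force: [-0.1, 0.7, -0.3]
opening: 0.0874
gripper_force: 0.0
```

```bash
python3 - <<'E'
from h import *
print(telemetry.get_obs()); print(delta(pt(ped(EAS),[.03,0,.12])[0],R3(EAS)))
E
```

```text
{'clock': 2.1, 'joint_pos': array([ 2.81213125e+01,  9.65389746e-01, -1.04890317e+01, -1.26578731e-02,
       -7.85879686e+01, -1.23418446e+02]), 'qvel': array([ 4.81732935e-01, -2.41853257e-02,  6.10033846e-02, -8.23022846e-02,
       -7.82219076e-02, -3.57101040e+01]), 'tau': array([ -0.32812273, -31.82138801,  30.45326471,   7.19886482,
        -0.09133579,   0.41365444]), 'tool_pos': array([0.49977904, 0.04971669, 0.33016663]), 'orientation': array([-1.79987008e+02, -4.22143871e-02,  1.74700353e+02]), 'force': array([-0.10259909,  0.69651586, -0.34034548]), 'moment': array([ 0.04132151, -0.20106241, -0.01195224]), 'gripper_force': 0.0, 'opening': 0.08739659797600567}
[-0.0606 -0.1815  0.1312  0.2883 -0.4693  1.0783]
```

Request:
{"method": "carry_out", "body": {
  "rows": [
    [-0.06,-0.182,0.131,0.288,-0.469,1.078],
    [-0.06,-0.182,0.131,0.288,-0.469,1.078],
    [-0.06,-0.182,0.131,0.288,-0.469,1.078],
    [-0.06,-0.182,0.131,0.288,-0.469,1.078],
    [-0.06,-0.182,0.131,0.288,-0.469,1.078],
    [-0.06,-0.182,0.131,0.288,-0.469,1.078],
    [-0.06,-0.182,0.131,0.288,-0.469,1.078],
    [-0.06,-0.182,0.131,0.288,-0.469,1.078]
  ]
}}

```text
clock: 3.1
tool_pos: [0.5599, -0.1957, 0.2328]
orientation: [-179.6, 18.0, 119.4]
force: [-8.3, 101.3, -32.4]
opening: 0.0875
gripper_force: 46.3
```

```bash
python3 - <<'E'
from h import *
print(telemetry.get_obs()["joint_pos"]); T=tool(); print(delta(pt(ped(EAS),[.03,0,.12])[0],R3(EAS),T))
im=viewer.snapshot("wrist")[:,:,::-1].copy(); cv2.imwrite("pics/w1.png",im); np.save("w1.npy",T)
e=ped(EAS)
for p in pt(e,np.vstack([PLQ,[[.055,0,.057],[.031,0,.01],[.081,0,.025]]])): cv2.circle(im,tuple(int(v) for v in proj("wrist",p,wristT(T))[0].round()),2,(0,0,255),-1)
cv2.imwrite("pics/w1o.png",im)
E
```

```text
[   9.84535653    5.68383508  -29.01524097   21.92720849  -51.57940635
 -173.65955896]
[ 0.0671  0.0146  0.0138  0.0504 -0.2095  0.1285]
```

View pics/w1o.png

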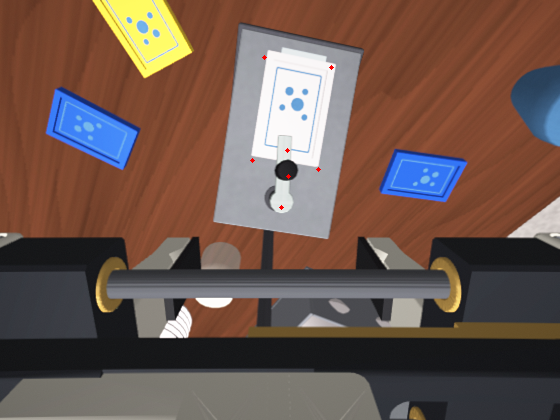

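```bash
python3 - <<'E'
from h import *
T=tool(); print(delta(T[:3,3]+[-.03,.15,.0],T[:3,:3],T),delta(T[:3,3]+[-.03,.2,.08],Ro.from_euler("xyz",[180,0,-185],degrees=True).as_matrix(),T))
print(telemetry.get_obs()["force"])
E
```

```text
[ 0.1383  0.0472 -0.0452  0.      0.      0.    ] [ 0.1551  0.071  -0.135  -0.1598  0.2843 -0.9629]
[ -1.95480293  56.52059362 -24.35961842]
```

Request:
{"method": "carry_out", "body": {
  "rows": [
    [0.03,0.01,-0.01,0,0,0],
    [0.08,0.027,-0.026,0,0,0],
    [0.138,0.047,-0.045,0,0,0],
    [0.138,0.047,-0.045,0,0,0],
    [0.155,0.071,-0.13,-0.16,0.284,-0.963],
    [0.155,0.071,-0.13,-0.16,0.284,-0.963],
    [0.155,0.071,-0.13,-0.16,0.284,-0.963],
    [0.155,0.071,-0.13,-0.16,0.284,-0.963]
  ]
}}

```text
clock: 4.15
tool_pos: [0.5296, -0.0047, 0.3111]
orientation: [-178.0, 2.6, 165.3]
force: [-0.4, -0.5, -0.9]
opening: 0.0878
gripper_force: 0.0
```

```bash
python3 - <<'E'
from h import *
T=tool(); o=telemetry.get_obs(); print(o["joint_pos"],o["force"],T)
dn=lambda y:Ro.from_euler("xyz",[180,0,y],degrees=True).as_matrix()
e=ped(EAS)
R2=np.c_[e[:3,0],-e[:3,1],-e[:3,2]]
tg=[([.50,.03,.33],dn(-130)),([.50,.03,.33],dn(-60)),(pt(e,[-.02,0,.12])[0],R2)]
for p,R in tg:
    print(p,delta(p,R,T)); T=np.eye(4);T[:3,:3]=R;T[:3,3]=p
# easel pose from wrist picture w1 (hand-read corners)
from scipy.optimize import least_squares as ls
W=wristT(np.load("w1.npy"))
im=cv2.imread("pics/w1.png"); print(proj("wrist",pt(e,PLQ),W))
cv2.imwrite("pics/w1c.png",cv2.resize(im[20:235,205:375],None,fx=2.6,fy=2.6,interpolation=cv2.INTER_CUBIC))
E
```

```text
[  23.1153503     2.8012163   -12.4251359     3.27058033  -73.94029132
 -128.74750498] [-0.35182353 -0.52511822 -0.92013218] [[-0.96624336  0.2552043   0.03527806  0.52960769]
 [ 0.25358883  0.96628558 -0.04455213 -0.00467362]
 [-0.04545857 -0.03410208 -0.99838398  0.31105275]
 [ 0.          0.          0.          1.        ]]
[0.5, 0.03, 0.33] [ 0.0365  0.0253 -0.0215 -0.0561  0.0213 -1.1298]
[0.5, 0.03, 0.33] [ 0.      0.      0.     -0.      0.     -1.2217]
[ 0.52746643 -0.09631911  0.17392   ] [ 0.1231  0.0394  0.1561 -0.0392  0.5226  0.1464]
[[251.1747172  160.30040008]
 [317.1731906  168.65437756]
 [330.5278497   66.90183681]
 [263.01750262  56.70177599]]
```

View pics/w1c.png

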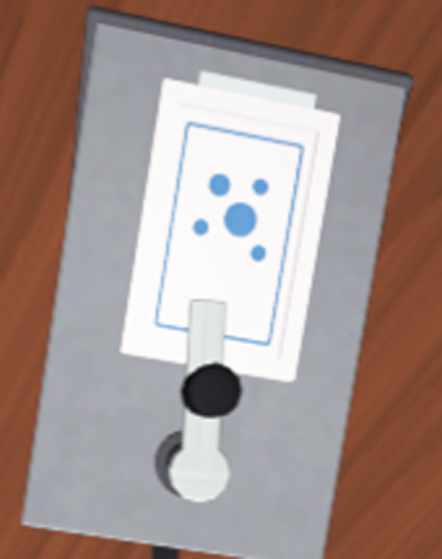

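Request:
{"method": "carry_out", "body": {
  "rows": [
    [0.036,0.025,-0.022,-0.056,0.021,-1.13],
    [0.036,0.025,-0.022,-0.056,0.021,-1.13],
    [0.036,0.025,-0.022,-0.056,0.021,-1.13],
    [0.036,0.025,-0.022,-0.056,0.021,-1.13],
    [0.036,0.025,-0.022,-0.056,0.021,-1.13],
    [0.036,0.025,-0.022,-0.056,0.021,-1.13],
    [0.036,0.025,-0.022,-0.056,0.021,-1.13]
  ]
}}

```text
clock: 5.03
tool_pos: [0.5009, 0.0288, 0.3299]
orientation: [-179.9, -0.1, -130.5]
force: [-0.4, -0.4, -0.8]
opening: 0.0877
gripper_force: 0.0
```

Request:
{"method": "carry_out", "body": {
  "rows": [
    [0,0,0,0,0,-1.22],
    [0,0,0,0,0,-1.22],
    [0,0,0,0,0,-1.22],
    [0,0,0,0,0,-1.22],
    [0,0,0,0,0,-1.22],
    [0,0,0,0,0,-1.22],
    [0,0,0,0,0,-1.22]
  ]
}}

```text
clock: 5.9
tool_pos: [0.5008, 0.029, 0.3301]
orientation: [180.0, -0.1, -60.6]
force: [0.6, 0.0, 0.3]
opening: 0.0876
gripper_force: 0.0
```

```bash
cat >> h.py <<'E'
def R2(e,lean=0,spin=0):
    "tool x up the slope, closing level; lean: deg further down-slope; spin: deg about the normal"
    T=ped(e); R=np.c_[T[:3,0],-T[:3,1],-T[:3,2]]
    return Ro.from_rotvec(T[:3,2]*np.radians(spin)).as_matrix()@Ro.from_rotvec(-T[:3,1]*np.radians(lean)).as_matrix()@R
E
python3 - <<'E'
from h import *
print(tool()[:3,3],telemetry.get_obs()["joint_pos"],delta(pt(ped(EAS),[-.02,0,.12])[0],R2(EAS)))
E
```

```text
[0.5007696  0.02896803 0.33010702] [ 25.88505742   0.84578923 -10.67248775   0.11727902 -78.48896849
   3.53774533] [ 0.1219  0.0383  0.1564 -0.0366  0.5207  0.1369]
```

Request:
{"method": "carry_out", "body": {
  "rows": [
    [0.03,0.01,0.02,-0.01,0.13,0.034],
    [0.06,0.02,0.05,-0.018,0.26,0.068],
    [0.122,0.038,0.156,-0.037,0.521,0.137],
    [0.122,0.038,0.156,-0.037,0.521,0.137],
    [0.122,0.038,0.156,-0.037,0.521,0.137],
    [0.122,0.038,0.156,-0.037,0.521,0.137],
    [0.122,0.038,0.156,-0.037,0.521,0.137]
  ]
}}

```text
clock: 6.78
tool_pos: [0.5305, -0.0946, 0.1775]
orientation: [-179.6, -29.9, -68.8]
force: [0.0, -0.9, 0.3]
opening: 0.0878
gripper_force: 0.0
```

```bash
python3 - <<'E'
from h import *
print(telemetry.get_obs()["joint_pos"]); T=tool(); print(delta(pt(ped(EAS),[-.02,0,.12])[0],R2(EAS),T))
im=viewer.snapshot("wrist")[:,:,::-1].copy(); cv2.imwrite("pics/w2.png",im); np.save("w2.npy",T)
e=ped(EAS)
im=cv2.resize(im,None,fx=1.4,fy=1.4,interpolation=cv2.INTER_CUBIC)
for p in pt(e,np.vstack([PLQ,[[.055,0,.057],[.031,0,.01],[.081,0,.025]]])): cv2.circle(im,tuple(int(v) for v in (1.4*proj("wrist",p,wristT(T))[0]).round()),2,(0,0,255),-1)
cv2.imwrite("pics/w2o.png",im)
E
```

```text
[ 27.90047384   5.94379103 -46.76099087  41.28421832 -48.82235597
 -37.51445193]
[-0.0014  0.0035  0.0033 -0.0054  0.0009 -0.0032]
```

View pics/w2o.png

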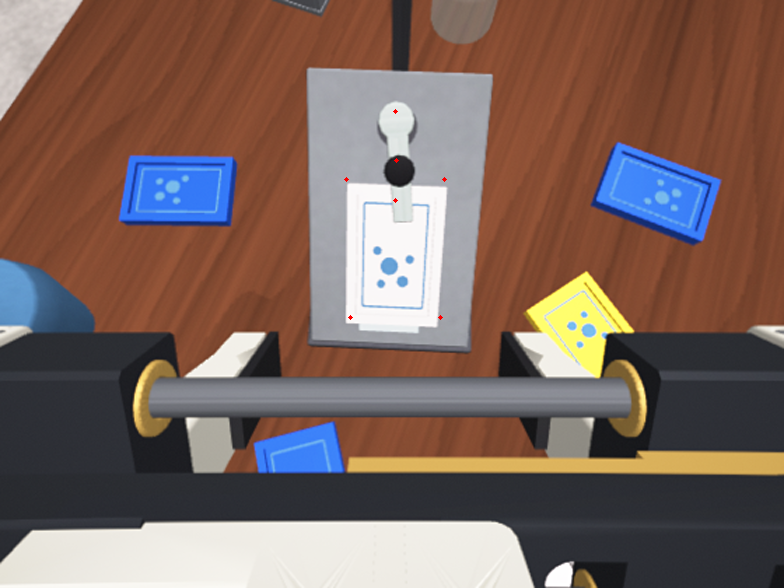

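```bash
python3 - <<'E'
from h import *
from scipy.optimize import least_squares as ls
W=wristT(np.load("w2.npy"))
plate=np.array([[115,60,-24],[115,-60,-24],[-75,-60,-24],[-75,60,-24]])/1e3
qp=np.array([[308,69],[491,75],[470,349],[310,345]])/1.4
qq=np.array([[348,184],[446,186],[436,326],[346,323]])/1.4
C=np.array([[45,30,11],[45,-30,11],[-45,-30,11],[-45,30,11]])/1e3
qf=np.array([[396,119],[402,220]])/1.4
def plq(v): # v: dx,dy,dyaw in pedestal frame
    c,s=np.cos(v[2]),np.sin(v[2]); P=C.copy(); P[:,:2]=P[:,:2]@np.array([[c,s],[-s,c]])+v[:2]; return P
def fin(a): d=np.array([-np.cos(a),-np.sin(a),0]); b=np.array([.081,0,.025]); return np.array([b,b+.056*d])
def f(v):
    T=ped(v[:3]); return np.r_[(proj("wrist",pt(T,plate),W)-qp).ravel(),(proj("wrist",pt(T,plq(v[3:6])),W)-qq).ravel(),(proj("wrist",pt(T,fin(v[6])),W)-qf).ravel()]
r=ls(f,[*EAS,-.001,0,0,0]); print(r.x.round(4),r.fun.round(1))
k=pt(ped(r.x[:3]),[.081-.026*np.cos(r.x[6]),-.026*np.sin(r.x[6]),.057]); print(proj("wrist",k,W)*1.4)
E
```

```text
[ 5.5490e-01 -1.6180e-01 -1.2357e+00  9.0000e-04 -1.0000e-03 -4.3000e-03
  9.6200e-02] [-2.2 -0.7  1.7 -1.3 -0.8 -0.7  1.  -2.  -0.6 -0.3  0.1  0.8  0.4 -0.
  0.2 -0.5  0.2  1.7  0.1  2.1]
[[398.94589825 171.8197796 ]]
```

```bash
sed -i 's/^EAS=.*/EAS=[0.5549,-0.1618,-1.2357]/' h.py; python3 - <<'E'
from h import *
print(delta(pt(ped(EAS),[.056,-.0025,.064])[0],R2(EAS,8)), delta(pt(ped(EAS),[.04,-.0025,.10])[0],R2(EAS,8)))
E
```

```text
[ 0.0692  0.0047  0.0558 -0.0265  0.1406  0.0289] [ 0.0532  0.0033  0.0198 -0.0265  0.1406  0.0289]
```

Request:
{"method": "carry_out", "body": {
  "rows": [
    [0.053,0.003,0.02,-0.027,0.141,0.029],
    [0.053,0.003,0.02,-0.027,0.141,0.029],
    [0.061,0.004,0.038,-0.027,0.141,0.029],
    [0.069,0.005,0.056,-0.027,0.141,0.029],
    [0.069,0.005,0.056,-0.027,0.141,0.029],
    [0.069,0.005,0.056,-0.027,0.141,0.029]
  ],
  "grip": -0.3
}}

```text
clock: 7.58
tool_pos: [0.5561, -0.179, 0.1618]
orientation: [179.7, -38.1, -70.6]
force: [-0.5, 0.6, 0.1]
opening: 0.034
gripper_force: 0.0
```

```bash
python3 - <<'E'
from h import *
o=telemetry.get_obs();T=tool(); print(o["joint_pos"],o["opening"],o["force"]); print(delta(pt(ped(EAS),[.056,-.0025,.064])[0],R2(EAS,8),T))
im=viewer.snapshot("wrist")[:,:,::-1].copy(); cv2.imwrite("pics/w3.png",im); np.save("w3.npy",T)
W=wristT(T); print("tcp",proj("wrist",T[:3,3],W),"knobtop",proj("wrist",pt(ped(EAS),[.0551,-.0025,.057]),W))
cv2.imwrite("pics/w3c.png",cv2.resize(im[80:380,80:480],None,fx=2,fy=2,interpolation=cv2.INTER_CUBIC))
E
```

```text
[ 16.05331227  10.35242284 -51.73313976  60.98347684 -44.76456638
 -48.01694817] 0.033964186591879164 [-0.45728858  0.64162956  0.08037474]
[ 0.0008 -0.002  -0.0014  0.0033 -0.0011  0.0024]
tcp [[277.41272444 251.49996387]] knobtop [[273.88414058 249.09856304]]
```

View pics/w3c.png

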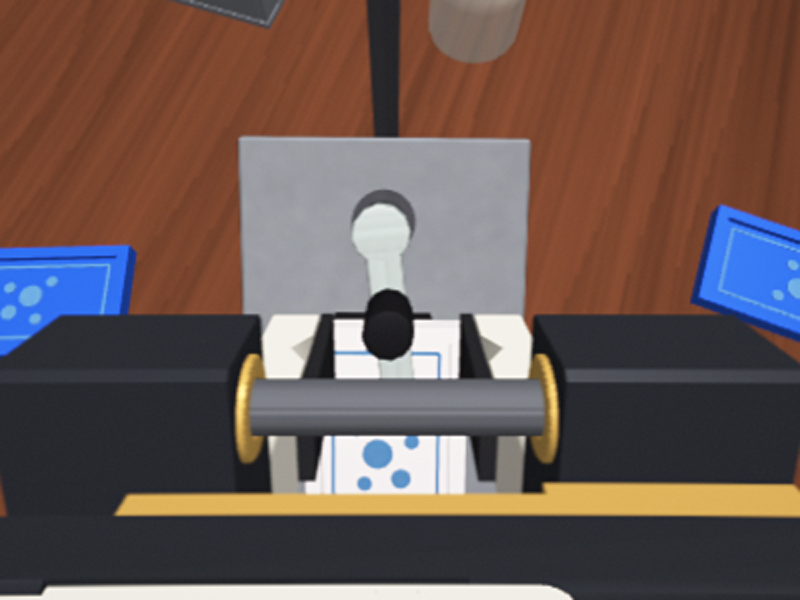

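Request:
{"method": "carry_out", "body": {
  "rows": [
    [0.0015,-0.0022,0,0,0,0],
    [0,-0.0022,0.012,0,0,0],
    [-0.0015,-0.0022,0.023,0,0,0],
    [-0.0027,-0.0022,0.0317,0,0,0],
    [-0.0027,-0.0022,0.0317,0,0,0],
    [-0.0027,-0.0022,0.0317,0,0,0]
  ]
}}

```text
clock: 8.38
tool_pos: [0.5635, -0.1951, 0.1346]
orientation: [179.6, -38.1, -70.5]
force: [-0.3, -0.3, 0.0]
opening: 0.0309
gripper_force: 0.0
```

```bash
python3 - <<'E'
from h import *
o=telemetry.get_obs(); print(o["opening"],o["force"],delta(pt(ped(EAS),[.056,-.0025,.030])[0],R2(EAS,8)))
E
```

```text
0.030895220824218243 [-0.34480807 -0.29826114  0.01868035] [-0.001  -0.0004 -0.      0.0042 -0.0018  0.0039]
```

Now close on the knob.

Request:
{"method": "carry_out", "body": {
  "rows": [
    [0,0,0,0,0,0],
    [0,0,0,0,0,0],
    [0,0,0,0,0,0],
    [0,0,0,0,0,0],
    [0,0,0,0,0,0]
  ],
  "grip": -1
}}

```text
clock: 9.0
tool_pos: [0.5638, -0.195, 0.1345]
orientation: [179.6, -38.1, -70.5]
force: [2.1, 2.9, 2.1]
opening: 0.0154
gripper_force: 30.0
```

Request:
{"method": "carry_out", "body": {
  "rows": [
    [0.0008,0,-0.006,0,0,0],
    [0.0017,0,-0.012,0,0,0],
    [0.0025,0,-0.0178,0,0,0],
    [0.0025,0,-0.0178,0,0,0]
  ]
}}

```text
clock: 9.5
tool_pos: [0.5606, -0.1864, 0.1498]
orientation: [179.6, -38.1, -70.5]
force: [7.3, -3.5, -3.5]
opening: 0.0155
gripper_force: 30.0
```

```bash
python3 - <<'E'
from h import *
o=telemetry.get_obs(); print(o["opening"],o["force"],o["joint_pos"],delta(pt(ped(EAS),[.056,-.0025,.048])[0],R2(EAS,8)))
im=viewer.snapshot("wrist")[:,:,::-1]; c=cv2.resize(im[130:280,180:380],None,fx=2,fy=2)
s=viewer.snapshot("scene")[:,:,::-1]; c2=cv2.resize(s[200:275,170:270],(400,300),interpolation=cv2.INTER_CUBIC)
cv2.imwrite("pics/l1.png",np.hstack([c,c2]))
E
```

```text
0.015494595315331797 [ 7.2876749  -3.47149054 -3.5208406 ] [ 13.96011482  11.58686551 -52.36311547  64.06209664 -43.09553181
 -49.6406786 ] [-0.0006 -0.0002 -0.0002  0.0041 -0.0012  0.004 ]
```

View pics/l1.png

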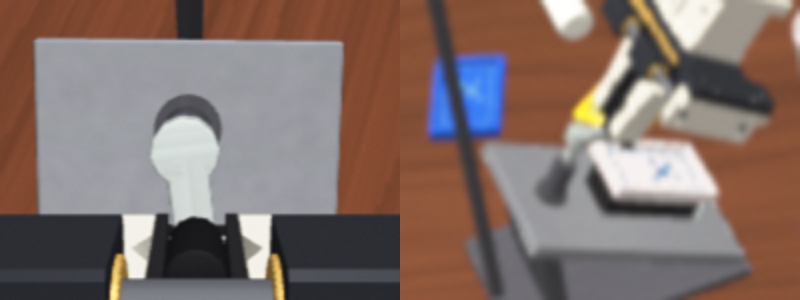

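Request:
{"method": "carry_out", "body": {
  "rows": [
    [0.0015,0.0064,0.0002,0,0,0],
    [0.0044,0.0122,0.0006,0,0,0],
    [0.0086,0.017,0.0012,0,0,0],
    [0.014,0.0207,0.002,0,0,0],
    [0.014,0.0207,0.002,0,0,0],
    [0.014,0.0207,0.002,0,0,0]
  ]
}}

```text
clock: 10.35
tool_pos: [0.5466, -0.2023, 0.1555]
orientation: [179.7, -37.9, -70.3]
force: [7.3, 8.7, -9.0]
opening: 0.0152
gripper_force: 30.0
```

Request:
{"method": "carry_out", "body": {
  "rows": [
    [-0.0011,0,0.008,0,0,0],
    [-0.0022,0,0.016,0,0,0],
    [-0.0022,0,0.016,0,0,0]
  ]
}}

```text
clock: 10.72
tool_pos: [0.549, -0.2103, 0.1412]
orientation: [179.6, -37.9, -70.3]
force: [7.1, 9.3, -8.3]
opening: 0.015
gripper_force: 30.0
```

Request:
{"method": "carry_out", "body": {
  "rows": [
    [0,0,0,0,0,0],
    [0,0,0,0,0,0],
    [0,0,-0.02,0,0,0],
    [0,0,-0.05,0,0,0],
    [-0.03,-0.01,-0.09,0,0,0],
    [-0.06,-0.02,-0.1,0,0,0],
    [-0.06,-0.02,-0.1,0,0,0]
  ],
  "grip": -0.3
}}

```text
clock: 11.6
tool_pos: [0.5307, -0.1019, 0.1843]
orientation: [179.5, -38.1, -70.4]
force: [-1.0, -0.1, -0.0]
opening: 0.0307
gripper_force: 0.0
```

```bash
python3 - <<'E'
from h import *
o=telemetry.get_obs(); T=tool(); print(o["opening"],o["force"],o["joint_pos"],delta(pt(ped(EAS),[-.001,0,.12])[0],R2(EAS),T))
im=viewer.snapshot("wrist")[:,:,::-1].copy(); cv2.imwrite("pics/w4.png",im); np.save("w4.npy",T)
im=cv2.resize(im,None,fx=1.4,fy=1.4,interpolation=cv2.INTER_CUBIC)
for p in pt(ped(EAS),PLQ): cv2.circle(im,tuple(int(v) for v in (1.4*proj("wrist",p,wristT(T))[0]).round()),2,(0,0,255),-1)
cv2.imwrite("pics/w4o.png",im)
E
```

```text
0.03066031048179842 [-0.95701669 -0.11669314 -0.00368474] [ 30.12588063   7.85000649 -49.63098107  49.06396404 -53.23379743
 -48.21873993] [ 0.0024 -0.0031  0.0029  0.0043 -0.1414  0.0057]
```

View pics/w4o.png

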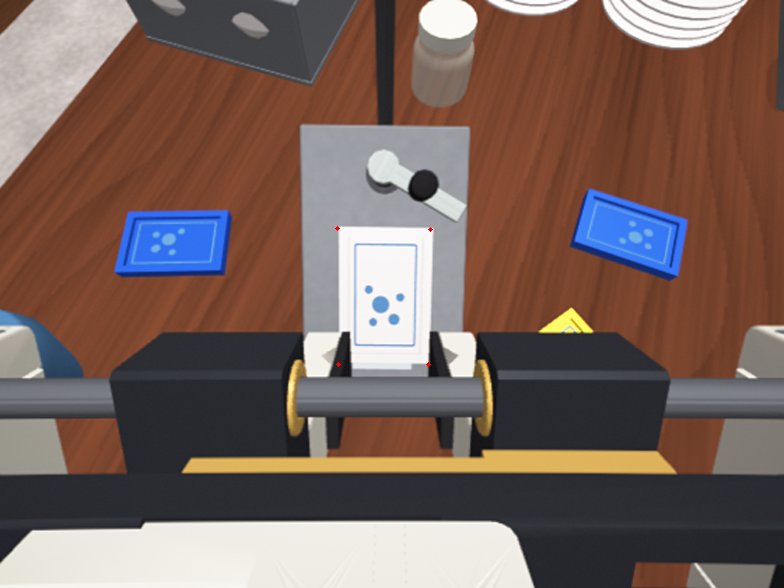

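```bash
python3 - <<'E'
from h import *
T=tool(); e=ped(EAS)
for z in (.05,-.012): print(delta(pt(e,[-.003,-.0015,z])[0],R2(EAS),T))
E
```

```text
[-0.0101 -0.0028  0.0714  0.0054 -0.1415  0.0051]
[-0.0189 -0.0031  0.1328  0.0054 -0.1415  0.0051]
```

Request:
{"method": "carry_out", "body": {
  "rows": [
    [0,-0.003,0,0.005,-0.142,0.005],
    [0,-0.003,0.01,0.005,-0.142,0.005],
    [-0.01,-0.003,0.071,0.005,-0.142,0.005],
    [-0.01,-0.003,0.071,0.005,-0.142,0.005],
    [-0.01,-0.003,0.071,0.005,-0.142,0.005]
  ],
  "grip": 1
}}

```text
clock: 12.28
tool_pos: [0.5446, -0.1375, 0.1227]
orientation: [180.0, -30.0, -70.9]
force: [0.7, -0.1, 0.2]
opening: 0.075
gripper_force: 0.0
```

```bash
python3 - <<'E'
from h import *
T=tool(); e=ped(EAS); o=telemetry.get_obs(); print(o["opening"],o["force"])
for z in (.05,-.012): print(delta(pt(e,[-.003,-.0015,z])[0],R2(EAS),T))
E
```

```text
0.07501388328441445 [ 0.69770621 -0.07139858  0.19228679]
[-0.0015 -0.0003  0.0002  0.0018 -0.0007 -0.0022]
[-0.0016 -0.0004  0.0622  0.0018 -0.0007 -0.0022]
```

Request:
{"method": "carry_out", "body": {
  "rows": [
    [-0.0015,0,0.005,0,0,0],
    [-0.0015,0,0.015,0,0,0],
    [-0.0015,0,0.03,0,0,0],
    [-0.0015,0,0.045,0,0,0],
    [-0.0015,0,0.056,0,0,0],
    [-0.0015,0,0.062,0,0,0],
    [-0.0015,0,0.062,0,0,0]
  ]
}}

```text
clock: 13.15
tool_pos: [0.5551, -0.1644, 0.0683]
orientation: [-179.9, -30.0, -70.9]
force: [0.5, -0.7, 1.0]
opening: 0.0874
gripper_force: 0.0
```

Request:
{"method": "carry_out", "body": {
  "rows": [
    [0,0,0,0,0,0],
    [0,0,0,0,0,0],
    [0,0,0,0,0,0],
    [0,0,0,0,0,0],
    [0,0,0,0,0,0]
  ],
  "grip": -1
}}

```text
clock: 13.78
tool_pos: [0.555, -0.1642, 0.0681]
orientation: [-179.9, -30.0, -70.9]
force: [-2.7, 3.3, 3.5]
opening: 0.0597
gripper_force: 30.0
```

```bash
python3 - <<'E'
from h import *
o=telemetry.get_obs(); print(o["opening"],o["force"]); print(np.round(np.linalg.inv(ped(EAS))@np.r_[o["tool_pos"],1],4))
E
```

```text
0.0596582318161657 [-2.70395317  3.33946816  3.54406851]
[-3.90e-03 -7.00e-04 -1.15e-02  1.00e+00]
```

Request:
{"method": "carry_out", "body": {
  "rows": [
    [0,0,-0.005,0,0,0],
    [0,0,-0.02,0,0,0],
    [0,0,-0.05,0,0,0],
    [0,0,-0.09,0,0,0],
    [0,0,-0.13,0,0,0],
    [0,0,-0.13,0,0,0]
  ]
}}

```text
clock: 14.52
tool_pos: [0.5347, -0.1008, 0.183]
orientation: [-179.6, -29.9, -70.9]
force: [-0.8, -0.2, -1.7]
opening: 0.0598
gripper_force: 30.0
```

```bash
python3 - <<'E'
from h import *
o=telemetry.get_obs(); print(o["opening"],o["force"],o["joint_pos"])
dn=lambda y:Ro.from_euler("xyz",[180,0,y],degrees=True).as_matrix()
print(delta([.50,.183,.22],dn(0)))
E
```

```text
0.059814582849134955 [-0.76435969 -0.16620233 -1.72573362] [ 27.17884676   6.53001393 -44.90864001  39.93325922 -50.33705169
 -37.22236087]
[-0.2239 -0.0611 -0.171   0.3168 -0.4565 -1.2063]
```

Request:
{"method": "carry_out", "body": {
  "rows": [
    [-0.03,-0.008,-0.04,0.04,-0.057,-0.15],
    [-0.06,-0.016,-0.075,0.08,-0.115,-0.3],
    [-0.224,-0.061,-0.171,0.317,-0.457,-1.206],
    [-0.224,-0.061,-0.171,0.317,-0.457,-1.206],
    [-0.224,-0.061,-0.171,0.317,-0.457,-1.206],
    [-0.224,-0.061,-0.171,0.317,-0.457,-1.206],
    [-0.224,-0.061,-0.171,0.317,-0.457,-1.206],
    [-0.224,-0.061,-0.171,0.317,-0.457,-1.206]
  ]
}}

```text
clock: 15.52
tool_pos: [0.4993, 0.1807, 0.2159]
orientation: [179.9, 0.4, -0.0]
force: [0.1, -0.6, -1.4]
opening: 0.0597
gripper_force: 30.0
```

Request:
{"method": "carry_out", "body": {
  "rows": [
    [0,0,0,0,0,0],
    [0,0,0,0,0,0]
  ]
}}

```text
clock: 15.78
tool_pos: [0.499, 0.1804, 0.2162]
orientation: [179.8, 0.3, -0.3]
force: [0.6, -0.6, -1.2]
opening: 0.0597
gripper_force: 30.0
```

```bash
python3 - <<'E'
from h import *
o=telemetry.get_obs(); T=tool(); print(o["opening"],o["force"],o["joint_pos"],T.round(4))
im=viewer.snapshot("wrist")[:,:,::-1].copy(); cv2.imwrite("pics/w5.png",im); np.save("w5.npy",T)
im=cv2.resize(im,None,fx=1.4,fy=1.4,interpolation=cv2.INTER_CUBIC)
for p in pt(lev([.580,.183,0],.037),SET): cv2.circle(im,tuple(int(v) for v in (1.4*proj("wrist",p,wristT(T))[0]).round()),2,(0,0,255),-1)
cv2.imwrite("pics/w5o.png",im)
E
```

```text
0.05971990793306179 [ 0.5742271  -0.6216241  -1.24432674] [ 4.10362496e+01  7.58015613e+00 -1.80844655e+01 -4.76227183e-02
 -6.46859189e+01  4.87343722e+01] [[ 1.     -0.0044 -0.0051  0.499 ]
 [-0.0044 -1.     -0.0034  0.1804]
 [-0.0051  0.0035 -1.      0.2162]
 [ 0.      0.      0.      1.    ]]
```

View pics/w5o.png

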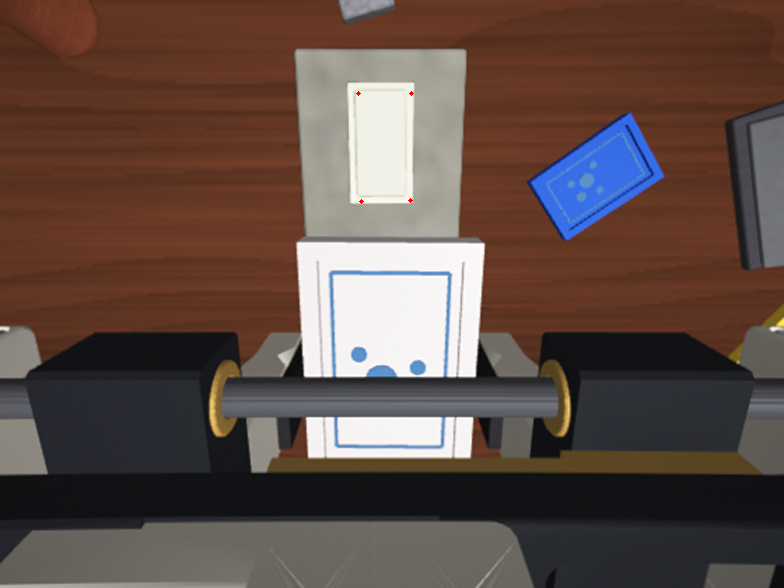

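```bash
cat >> h.py <<'E'
def unproj(px,z,T):
    "world points at height z for wrist pixels"
    c=viewer.camera_info("wrist"); W=wristT(T)
    u=cv2.undistortPoints(np.float64(px).reshape(-1,1,2),c["intrinsics"],np.array([c["k1"],0,0,0]),None,None).reshape(-1,2)
    d=np.c_[u,np.ones(len(u))]@W[:3,:3].T
    return W[:3,3]+d*((z-W[2,3])/d[:,2:])
E
python3 - <<'E'
from h import *
T=np.load("w5.npy"); im=cv2.imread("pics/w5.png").astype(int)
print("row y=140/1.4", im[100,245:300].tolist()[::2])
sub=im[40:160,230:310]; m=((sub.min(2)>205)).astype(np.uint8)
n,l,st,_=cv2.connectedComponentsWithStats(m); k=1+st[1:,4].argmax(); print(st[k])
c=cv2.minAreaRect(np.argwhere(l==k)[:,::-1].astype(np.float32)+[230,40] if 0 else (np.argwhere(l==k)[:,::-1]+[230,40]).astype(np.float32)); box=cv2.boxPoints(c)
for z in (.015,.025,.037):
    P=unproj(box,z,T); print(z,P.mean(0).round(4),np.linalg.norm(P[0]-P[1]).round(4),np.linalg.norm(P[1]-P[2]).round(4),np.degrees(np.arctan2(*(P[1]-P[0])[1::-1])).round(2),np.degrees(np.arctan2(*(P[2]-P[1])[1::-1])).round(2))
# inner line: gradient along columns/rows
g=im.sum(2)
print("cols",[(x,int(g[85:125,x].mean())) for x in range(244,300)])
print("rows",[(y,int(g[y,262:284].mean())) for y in range(54,150)])
# plaque edges in image
print("plaque rows@260,300:",[int(g[y,225:330].mean()) for y in range(164,180)])
for y in (185,205,225): 
    r=g[y,200:360]; w=np.where(r>600)[0]; print(y,200+w.min(),200+w.max())
E
```

```text
row y=140/1.4 [[152, 162, 164], [149, 160, 162], [203, 220, 220], [237, 246, 246], [210, 227, 227], [223, 234, 235], [230, 240, 241], [230, 240, 240], [230, 240, 241], [231, 241, 241], [231, 241, 241], [231, 241, 241], [231, 241, 241], [231, 241, 241], [231, 241, 241], [231, 241, 241], [232, 241, 241], [231, 241, 241], [232, 241, 241], [231, 241, 241], [231, 241, 241], [231, 241, 241], [216, 231, 230], [236, 245, 245], [238, 246, 246], [164, 176, 179], [156, 165, 168], [156, 166, 168]]
[  18   19   48   86 3804]
0.015 [0.5835 0.1868 0.015 ] 0.0501 0.0892 -90.24 -179.36
0.025 [0.5833 0.1867 0.025 ] 0.0487 0.0868 -90.24 -179.36
0.037 [0.5829 0.1865 0.037 ] 0.047 0.0838 -90.24 -179.36
cols [(244, 476), (245, 476), (246, 475), (247, 470), (248, 464), (249, 591), (250, 709), (251, 731), (252, 728), (253, 672), (254, 623), (255, 690), (256, 713), (257, 712), (258, 712), (259, 712), (260, 711), (261, 711), (262, 712), (263, 712), (264, 711), (265, 712), (266, 711), (267, 712), (268, 712), (269, 712), (270, 713), (271, 712), (272, 712), (273, 712), (274, 713), (275, 713), (276, 714), (277, 7
[... 818 characters left out ...]
103, 713), (104, 713), (105, 713), (106, 713), (107, 714), (108, 714), (109, 713), (110, 713), (111, 714), (112, 714), (113, 714), (114, 714), (115, 714), (116, 714), (117, 714), (118, 714), (119, 714), (120, 714), (121, 714), (122, 715), (123, 715), (124, 714), (125, 715), (126, 714), (127, 715), (128, 714), (129, 715), (130, 715), (131, 715), (132, 715), (133, 715), (134, 715), (135, 715), (136, 715), (137, 715), (138, 712), (139, 678), (140, 660), (141, 728), (142, 731), (143, 733), (144, 733), (145, 543), (146, 480), (147, 482), (148, 484), (149, 481)]
plaque rows@260,300: [478, 477, 477, 477, 468, 385, 338, 332, 372, 602, 742, 737, 734, 734, 734, 734]
185 213 344
205 214 343
225 215 342
```

```bash
python3 - <<'E'
from h import *
T=np.load("w5.npy")
S=unproj([[271.6,101.7]],.037,T)[0]
zt=(T@[0,0,-.0225,1])[2]
E=unproj([[278.5,172.5],[213.5,172.5],[343.5,172.5],[213.5,205],[343.5,205]],zt,T)
print("setter",S,"plaque end",E[0],"width",np.linalg.norm(E[1]-E[2]),np.linalg.norm(E[3]-E[4]))
print("plaque in tool", (np.linalg.inv(T)@np.r_[E[0]-[.045,0,0],1]).round(4))
Tn=tool(); c=(np.linalg.inv(T)@np.r_[E[0]-[.045,0,0],1])[:2]
dn=Ro.from_euler("xyz",[180,0,0],degrees=True).as_matrix()
for h in (.03,.006,0): print(delta([S[0]-c[0],S[1]+c[1],.037+.0115+h-.023],dn,Tn))
E
```

```text
setter [0.58439774 0.1863704  0.037     ] plaque end [0.54820828 0.18047655 0.23867848] width 0.05783738620778678 0.059639071146804536
plaque in tool [ 0.0041  0.     -0.0225  1.    ]
[ 0.0821 -0.0066  0.1605  0.0032  0.0048 -0.0037]
[ 0.0822 -0.0067  0.1845  0.0032  0.0048 -0.0037]
[ 0.0822 -0.0067  0.1905  0.0032  0.0048 -0.0037]
```

Request:
{"method": "carry_out", "body": {
  "rows": [
    [0.05,-0.004,0.03,0.003,0.005,-0.004],
    [0.0822,-0.0067,0.08,0.003,0.005,-0.004],
    [0.0822,-0.0067,0.13,0.003,0.005,-0.004],
    [0.0822,-0.0067,0.16,0.003,0.005,-0.004],
    [0.0822,-0.0067,0.16,0.003,0.005,-0.004],
    [0.0822,-0.0067,0.16,0.003,0.005,-0.004]
  ]
}}

```text
clock: 16.58
tool_pos: [0.5816, 0.1876, 0.0579]
orientation: [-179.9, -0.1, 0.1]
force: [-0.6, 0.1, -1.0]
opening: 0.0595
gripper_force: 30.0
```

```bash
python3 - <<'E'
from h import *
o=telemetry.get_obs();T=tool(); print(o["force"],o["opening"],T.round(4))
im=viewer.snapshot("wrist")[:,:,::-1]; cv2.imwrite("pics/w6.png",im); np.save("w6.npy",T); 
# expected batt far corners
e=pt(lev([.5844-.066,.1864,0],.015),[[.135,.065,0],[.135,-.065,0],[.09,.065,0],[.09,-.065,0]]); q=proj("wrist",e,wristT(T)); print(q.round(1))
s=im.astype(float)[:,:,2]-im.astype(float)[:,:,0]  # red minus blue... BGR
c0=int(q[:2,0].mean()); r=s[:, c0-40:c0+40].mean(1); y0=int(q[0,1]); print("rows",[(y,int(r[y])) for y in range(max(0,y0-12),y0+13)])
yy=int(q[0,1])+15
for x in q[:2,0]: print("cols",yy,[(i,int(s[yy-1:yy+2,i].mean())) for i in range(int(x)-12,int(x)+13)])
E
```

```text
[-0.58759738  0.14550326 -1.01608152] 0.059546476465160265 [[ 1.      0.002   0.0023  0.5816]
 [ 0.002  -1.      0.0011  0.1876]
 [ 0.0023 -0.0011 -1.      0.0579]
 [ 0.      0.      0.      1.    ]]
[[177.4 117.7]
 [384.2 117.9]
 [183.5 187.5]
 [377.6 187.8]]
rows [(105, 64), (106, 64), (107, 64), (108, 64), (109, 65), (110, 65), (111, 66), (112, 66), (113, 66), (114, 66), (115, 66), (116, 66), (117, 67), (118, 67), (119, 60), (120, 25), (121, 9), (122, 11), (123, 11), (124, 12), (125, 12), (126, 12), (127, 12), (128, 12), (129, 12)]
cols 132 [(165, 65), (166, 65), (167, 64), (168, 64), (169, 65), (170, 65), (171, 65), (172, 65), (173, 65), (174, 65), (175, 65), (176, 64), (177, 65), (178, 66), (179, 59), (180, 22), (181, 12), (182, 12), (183, 14), (184, 14), (185, 14), (186, 14), (187, 14), (188, 13), (189, 14)]
cols 132 [(372, 11), (373, 12), (374, 11), (375, 11), (376, 12), (377, 11), (378, 11), (379, 11), (380, 14), (381, 27), (382, 60), (383, 66), (384, 66), (385, 65), (386, 65), (387, 65), (388, 65), (389, 65), (390, 65), (391, 66), (392, 65), (393, 65), (394, 65), (395, 65), (396, 65)]
```

Request:
{"method": "carry_out", "body": {
  "rows": [
    [-0.0022,0.0012,0.005,0,0,0],
    [-0.0022,0.0012,0.014,0,0,0],
    [-0.0022,0.0012,0.022,0,0,0],
    [-0.0022,0.0012,0.027,0,0,0],
    [-0.0022,0.0012,0.03,0,0,0],
    [-0.0022,0.0012,0.031,0,0,0],
    [-0.0022,0.0012,0.031,0,0,0]
  ]
}}

```text
clock: 17.5
tool_pos: [0.5786, 0.1856, 0.0262]
orientation: [-180.0, -0.0, 0.1]
force: [-3.2, -2.0, 6.5]
opening: 0.0595
gripper_force: 30.0
```

Request:
{"method": "carry_out", "body": {
  "rows": [
    [0,0,0.0007,0,0,0],
    [0,0,0.0007,0,0,0]
  ]
}}

```text
clock: 17.75
tool_pos: [0.5787, 0.1856, 0.0262]
orientation: [-180.0, -0.1, 0.1]
force: [-4.9, -1.5, 11.8]
opening: 0.0597
gripper_force: 30.0
```

Request:
{"method": "carry_out", "body": {
  "rows": [
    [0,0,0.0007,0,0,0],
    [0,0,0.0007,0,0,0]
  ]
}}

```text
clock: 18.0
tool_pos: [0.5787, 0.1856, 0.0261]
orientation: [-180.0, -0.1, 0.1]
force: [-7.9, -3.1, 18.6]
opening: 0.0598
gripper_force: 30.0
```

Request:
{"method": "carry_out", "body": {
  "rows": [
    [0,0,-0.0012,0,0,0],
    [0,0,-0.0012,0,0,0]
  ]
}}

```text
clock: 18.25
tool_pos: [0.579, 0.1858, 0.0262]
orientation: [-180.0, -0.1, 0.1]
force: [-4.3, -0.3, 8.6]
opening: 0.0599
gripper_force: 30.0
```

Request:
{"method": "carry_out", "body": {
  "rows": [
    [0,0,0,0,0,0],
    [0,0,0,0,0,0],
    [0,0,0,0,0,0],
    [0,0,0,0,0,0],
    [0,0,0,0,0,0]
  ],
  "grip": 1
}}

```text
clock: 18.88
tool_pos: [0.5787, 0.1858, 0.0252]
orientation: [-180.0, -0.0, 0.1]
force: [0.5, -0.1, -0.1]
opening: 0.0878
gripper_force: 0.0
```

Request:
{"method": "carry_out", "body": {
  "rows": [
    [0,0,-0.01,0,0,0],
    [0,0,-0.04,0,0,0],
    [0,0,-0.09,0,0,0],
    [0,0,-0.15,0,0,0],
    [-0.06,0,-0.19,0,0,0],
    [-0.08,0,-0.19,0,0,0],
    [-0.08,0,-0.19,0,0,0],
    [-0.08,0,-0.19,0,0,0]
  ]
}}

```text
clock: 19.88
tool_pos: [0.499, 0.1857, 0.2157]
orientation: [-179.9, -0.1, 0.1]
force: [0.6, -0.6, -0.4]
opening: 0.0876
gripper_force: 0.0
```

```bash
python3 - <<'E'
from h import *
T=tool(); print(T[:3,3],telemetry.get_obs()["force"])
im=viewer.snapshot("wrist")[:,:,::-1]; cv2.imwrite("pics/w7.png",im); np.save("w7.npy",T)
def rect(m,off,z):
    n,l,st,_=cv2.connectedComponentsWithStats(m.astype(np.uint8)); k=1+st[1:,4].argmax()
    b=cv2.boxPoints(cv2.minAreaRect((np.argwhere(l==k)[:,::-1]+off).astype(np.float32))); P=unproj(b,z,T)
    print(st[k],P.mean(0).round(4),[np.linalg.norm(P[i]-P[i+1]).round(4) for i in (0,1)],[np.degrees(np.arctan2(*(P[i+1]-P[i])[1::-1])).round(2) for i in (0,1)])
q=proj("wrist",[.583,.186,.048],wristT(T))[0]; x,y=q.astype(int); print(q)
y0=max(0,y-80); sub=im[y0:y+90,x-70:x+70].astype(int)
for th in (200,222,232): rect(sub.min(2)>th,[x-70,y0],.048)
s=im.astype(float)[:,:,2]-im.astype(float)[:,:,0]
e=pt(lev([.5831-.066,.1864,0],.015),[[.135,.065,0],[.135,-.065,0],[.09,.065,0],[.09,-.065,0]]); p=proj("wrist",e,wristT(T)); print(p.round(1))
r=s[:,x-30:x+30].mean(1); y1=int(p[0,1]); print([(i,int(r[i])) for i in range(max(0,y1-7),y1+8)])
E
```

```text
[0.49895756 0.18572419 0.21574027] [ 0.64383044 -0.64913721 -0.44108387]
[278.35165067 103.88612693]
[  34   16   94  154 9513] [0.5662 0.1762 0.048 ] [np.float64(0.1511), np.float64(0.0876)] [np.float64(-3.12), np.float64(-91.07)]
[  39   32   64   95 5455] [0.5829 0.1859 0.048 ] [np.float64(0.0608), np.float64(0.0898)] [np.float64(-89.95), np.float64(-178.23)]
[  39   32   64   95 5340] [0.5829 0.1859 0.048 ] [np.float64(0.0898), np.float64(0.0608)] [np.float64(-1.59), np.float64(-89.95)]
[[215.8  35. ]
 [340.3  35.1]
 [218.2  81.4]
 [337.8  81.5]]
[(28, 85), (29, 83), (30, 83), (31, 83), (32, 85), (33, 85), (34, 87), (35, 82), (36, 36), (37, 13), (38, 13), (39, 13), (40, 13), (41, 14), (42, 14)]
```

```bash
python3 -c "
from plant import workorder; print(workorder.close_job())"
```

```text
the job is handed in; nothing more can be done
None
```

I handed in the job with the finger lifted and swung clear and the plaque set down on the free plinth, about 1 mm off centre by the wrist camera, but early on the gripper hit something, apparently the lamp bar, with about 100 N at the wrist, which may break the 40 N limit.

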